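Short spin on the bench centrifuge

TASK

Give the tubes in the bench centrifuge a short spin. With the fingertips only, pushing gently and never gripping: push the open lid down until it is fully shut, push the speed selector round to step four (four clicks from off, at the fourth bar), and only then press the blue short-spin key. Finish with the blue key still held fully down; do not press the grey start key, and leave the tubes, the timer and the marker as they stand.

Things in the scene. Friction and masses are not known exactly. Their poses are not given: they have to be found in the camera images.
- centrifuge: White bench centrifuge, 270 (own x) x 224 (y) x 140 mm, fixed. Origin: centre of its underside; x from its front (robot side) to its back, y to the left, z up. Rear part (x -26 to 135 mm) is 106 mm high under the lid; the dark panel before it slopes up 19.2 degrees, from z 58 mm at x -135 to 98 at x -20. On it, left to right: selector, grey start key, blue short-spin key.
- lid (a joint): Lid hinge, rad: 0 shut, grows as it opens (starts 0.45 to 0.85). Axis along the centrifuge's own y at its x = 130, z = 108 mm; the lid reaches from there to the front. A stiff damped hinge keeps it where it is left; 1 to 4 N straight down at its front edge pushes it shut.
- lid_front (a point): Point on the lid's top face, midway across, 8 mm behind its front edge (a grey lip, 12 mm x 70 mm wide, stands out beyond the edge); 142 mm in front of the hinge axis, and 28 mm above it when shut. Lid 146 x 204 mm with a clear round window. Axes turn with the lid, parallel to the centrifuge's when shut.
- selector (a joint): Speed selector, rad: 0 at off (white ring, pointer to the left), grows clockwise from above; a click every 0.5236 (30 degrees): step three (1.571) points to the back, four is 2.094, six 3.142 (right), then a stop. White bars mark steps 1 to 6. Starts at off, one or two. Springs into the nearest click; 0.08 N m (3.2 N at 25 mm) takes it over the crest halfway, then it snaps forward.
- selector_top (a point): On the selector's axis, at the top of its bar. Own z: the axis, normal to the panel, away from it; own y: along the bar to its pointer end (white line). The black bar, 13 mm thick (x), y -30 to +36 mm, stands 19 mm tall on a round skirt 60 mm across; the panel is 30 mm below this point. Axis at own x -84, y 46 mm of the centrifuge.
- short_key (a joint): Blue short-spin key, m: 0 released, 0.006 fully down, along the panel's normal; springs back, needs about 1.5 N to start and 5 N at the bottom, then a hard stop.
- short_key_top (a point): Centre of the blue key's round top, 24 mm across, 14 mm above the panel when released (its black collar, 40 mm across, stands 4 mm above the panel). Own z is the panel's normal, away from the panel; own x points up the slope to the back. Its axis meets the panel at own x -84, y -84 mm of the centrifuge.
- start_key (a joint): Grey start key, same make as the blue one, 47 mm to its left; 0 released, 0.006 fully down. To be left alone.
- start_key_top (a point): Centre of the grey start key's round top, level with the blue key's.
- timer: White lab timer lying on the bench at the right of the centrifuge, 66 x 66 x 18 mm, loose. Origin: centre of its underside.
- marker: White felt marker with a blue cap lying at the right of the centrifuge, 128 mm long, 16 mm thick, loose. Origin: under its middle.
- rack: Blue tube rack, 76 x 212 x 56 mm, at the left of the centrifuge; does not shift. Origin: centre of its underside.
- tube_red: Capped tube, red cap, 16 mm thick, 89 mm long, standing in the rack 7 mm above the bench, loose. Origin: its lower end.
- tube_blue: Capped tube, blue cap, 101 mm long, standing in the rack, loose. Origin: its lower end.
- tube_green: Capped tube, green cap, 101 mm long, standing in the rack, loose. Origin: its lower end.

How it is judged (in metres and radians):
On the way, in this order (a step that is already met when the one before it is completed fails the run):
1. the lid is fully shut and the selector stands at step four, with the blue key not yet pressed (value of joint lid below 0.03 rad and value of joint selector between 1.97 and 2.22 rad and value of joint short_key below 0.0015 m), for 0.2 s.
2. the blue key is pressed down (value of joint short_key above 0.0045 m), for 0.2 s.
At the end, for the whole second after the job is handed in: The lid is shut (hinge under 0.03 rad), the selector rests in the click of step four (within 7 degrees), the blue key is held down by the fingers (4.5 mm or more of its 6 mm) through the last second, and the grey key is up (value of joint lid below 0.03 rad and value of joint selector between 1.97 and 2.22 rad and value of joint short_key above 0.0045 m and contact force between the fingers and short_key above 1 N and value of joint start_key below 0.002 m); the arm keeps its last pose, push and grip.
It fails at once if the blue key goes down while the lid is open or the selector is not at step four (value of joint short_key above 0.003 m and (value of joint lid above 0.05 rad or value of joint selector below 1.94 rad or value of joint selector above 2.25 rad)).
It fails at once if the grey start key is pressed (value of joint start_key above 0.003 m).
It fails at once if the selector is gripped or forced (over 15 N) (contact force between the fingers and selector above 15 N).
It fails at once if a bystander is lifted, carried or shoved (over 20 mm) (distance of any of timer, marker, tube_red, tube_blue, tube_green from where it was at the start of the episode above 0.02 m).
It also fails if it takes over 67 s, if anything falls off the work surface, if the arm or the gripper's body presses on something with over 40 N, if the wrist force passes 120 N, or if a joint passes its speed limit or range.

ROBOT

A 6-joint arm with a two-finger parallel gripper is mounted at the origin on a cart in front of the work surface, level with it; the furniture and walls round the work are solid. World frame = base frame: x ahead of the robot, y to its left, z up, the work surface at z = 0. Lengths are in m, angles in degrees, forces in N, time in s.
With the tool pointing down it reaches from about 0.375 to 0.9 m from the base axis. Payload 3.1 kg.
Tool frame: the origin (TCP) lies on the centre line of the jaws, within the pads' length; the fingertips stand finger_overhang ahead of it and the grasp point (between the pads) lies 5 mm behind it (finger_overhang is the distance from the TCP to the fingertips, in m); z points along the fingers, y is the line along which they close (so a half turn about z gives the same grasp; the last joint's range is limited). The gripper opens to 87 mm and grips with 3 to 60 N. Pads are 19 mm wide; open, the fingers measure 117 mm over their backs; the gripper's body (75 mm by 190 mm) begins 51 mm behind the grasp point.
Start: joints at [-85.342, 30.224, 82.088, -0, 67.689, -10.227], TCP at [0.161, -0.604, 0.237] pointing down, gripper open.
Joint ranges: [-176.69, 176.69], [-43.24, 126.21], [12.49, 139.97], [-82, 262], [0, 151.66], [-163.58, 163.58]. Speed limits (degrees/s): [159.86, 159.86, 180, 180, 180, 180].

INTERFACE

Orientations are given as a 3x3 rotation matrix whose columns are the frame's x, y, z axes.
In Python, from rig import read_state, capture, calibration, hand_in, finger_overhang gives the robot as it stands.
- The arm moves only by the tool send_rows, never from a script. Its argument "plan" is a list of rows, each a list of 5 numbers: the closure in counts, from 0 (fully open) to 255 (shut), then the shift along the tool's x, y, z in m, then the turn about the tool's z in rad. A call has 1 to 20 rows; each row shifts and turns the commanded pose from where the row before left it, along the tool's axes as they then stand; what a row does not reach is not made up. A row lasts 1/12 s, in which the tool goes at most 41.7 mm and 7.16 degrees, less where a joint would pass 70% of its speed; a pose out of reach is approached as far as the arm can. A call is refused whole if a number of a shift passes 0.0417 or a number of a turn 0.125, either way. A call with a gripper value outside its range is refused whole. The fingers move at their own pace and stop on an object; the grip force is fixed at half the most. Time passes only in rows, so rows that do not move let the fingers close. It gives the time, the measured TCP pose, the force, the opening and the grip force at its end, in the units of the state.
- read_state(): the state, without advancing time (a new reading comes with each control period).
- capture(name): name is "scene" or "top" or "wrist"; returns (picture, depth): 480x640x3 uint8, blue, green, red; 480x640 float32, m along the optical axis (not along the pixel's ray), 0 where there is no reading.
- calibration(name): a dict with "fx", "fy", "cx", "cy" (pixels), "xyz" and "rotation" of the camera in the world. Camera axes: x right, y down, z forward; pixel columns grow to the right and rows downward; lengths in m; the calibration is good to about 2 mm. A picture is of the moment at which its call begins: read the wrist's pose just before it. calibration takes no time and is no camera call; for the wrist camera it gives the pose at the moment of the call.
- hand_in(): hands the job in; it is judged then, once.
The state is a dict: "time_s": time; "joint_positions": joint angles; "qvel": joint speeds; "tau": joint torques, N m; "position": TCP position; "tcp_rot": TCP orientation; "force": force on the tool from outside, world axes, zero at the start; "moment": the same for the moment, N m; "opening": opening from 0.0 (shut) to 1.0 (fully open); "grasp_force": force on a finger pad.
Only numpy, scipy, OpenCV 4.12 (cv2) and the standard library are available. Lean on these libraries where they do the work, as an engineer would, in place of code of your own. Each camera call takes 0.05 s, during which the arm holds its last target. There are 200 camera calls.

## Working session

There is one attempt and no reset: what is moved stays moved. The work goes in short steps, Python scripts to look and compute and a tool call to move; the robot and the scene stay as the last step left them, time stands still between calls to the robot, and variables do not carry over. Pictures are saved under pics/ and viewed, at most 10 in all, crops included, and the job is handed in when it is done.

Besides the shell and the picture viewer there is one more tool, called after "Emit:" as a command line: name --pt "numbers of a row" for each row, then --argument value for the rest. send_rows: Moves the arm, as the interface text tells. Its arguments: {"type":"object","properties":{"plan":{"type":"array","items":{"type":"array","items":{"type":"number"}}}},"required":["plan"]}

```bash
mkdir -p pics; ls
python3 - <<'E'
from rig import *
import cv2,numpy as np
s=read_state();print(s, finger_overhang)
for n in("scene","top"):
    p,d=capture(n);cv2.imwrite(f"pics/{n}0.png",p);np.save(f"pics/{n}0.npy",d);c=calibration(n);print(n,c)
E
```

```text
pics
{'time_s': 0.0, 'joint_positions': array([-8.53416780e+01,  3.02785257e+01,  8.21560082e+01, -1.69631578e-03,
        6.76891785e+01, -1.02290756e+01]), 'qvel': array([ 0.03272893, -0.0258621 , -0.03885475,  0.05935549, -0.02685587,
       -0.0546784 ]), 'tau': array([-2.77496301e-04, -4.40042818e+01, -1.76595801e+01,  6.34020218e-02,
        5.83493756e-02, -1.58813668e-04]), 'position': array([ 0.16051919, -0.60331014,  0.23557842]), 'tcp_rot': array([[ 9.66429754e-01,  2.56930904e-01, -2.02654631e-04],
       [ 2.56930736e-01, -9.66427429e-01,  2.14983057e-03],
       [ 3.56506917e-04, -2.12972843e-03, -9.99997669e-01]]), 'force': array([-0.15100932, -0.08720999,  0.36455727]), 'moment': array([-0.03490681, -0.02251013,  0.04004266]), 'grasp_force': 0.0, 'opening': 1.0016639859920557} 0.014
scene {'fx': 491.73319923088894, 'fy': 491.73319923088894, 'cx': 328.5199713507646, 'cy': 234.93226096604442, 'xyz': array([0.09265574, 0.62788921, 0.57533296]), 'rotation': array([[-0.73266652, -0.34479599,  0.58678402],
       [-0.68056994,  0.36492183, -0.63533977],
       [ 0.00493231, -0.86483974, -0.50202379]])}
top {'fx': 502.20433089192085, 'fy': 502.20433089192085, 'cx': 316.20015393640216, 'cy': 235.98686901966232, 'xyz': array([0.49931429, 0.03554861, 0.9979556 ]), 'rotation': array([[ 0.01688488, -0.99093646,  0.133266  ],
       [-0.99964384, -0.01948555, -0.01823479],
       [ 0.02066628, -0.13291064, -0.99091254]])}
```

View pics/scene0.png

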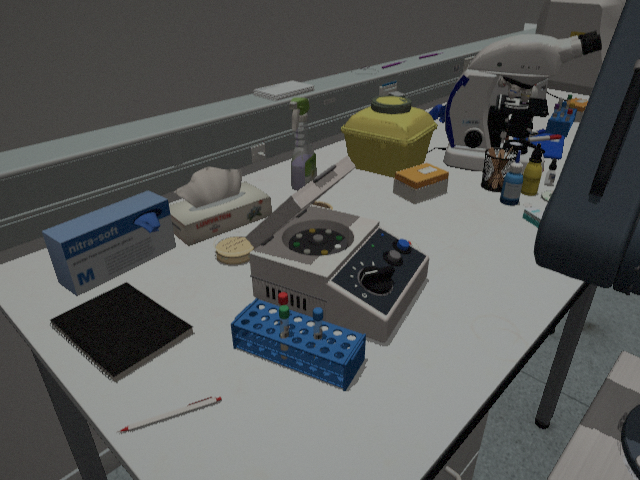

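View pics/top0.png

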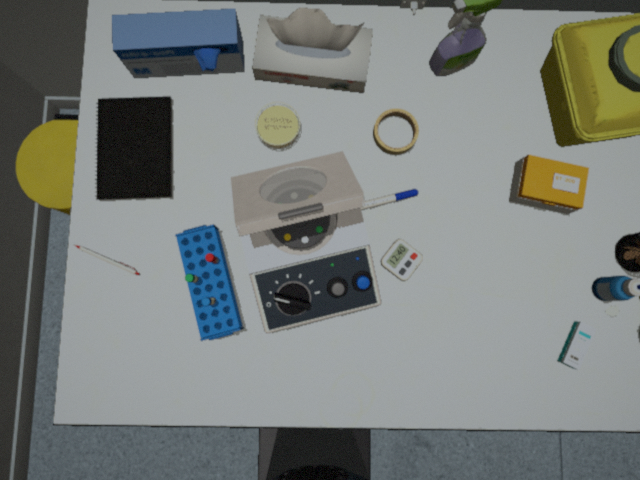

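The top view shows the selector at (293,299), grey key at (337,288), blue key at (363,283) and lid lip at (302,212). The timer is at (402,260) and the marker runs right at (390,199).

```bash
cat > h.py <<'E'
import numpy as np,cv2
from rig import *
def dep(c,d,u,v,r=2,z=None):
    w=d[v-r:v+r+1,u-r:u+r+1];z=np.median(w[w>0])
    return c["xyz"]+c["rotation"]@np.array([(u-c["cx"])/c["fx"]*z,(v-c["cy"])/c["fy"]*z,z])
def cloud(c,d):
    v,u=np.mgrid[0:480,0:640];P=np.stack([(u-c["cx"])/c["fx"]*d,(v-c["cy"])/c["fy"]*d,d],-1)
    return P@c["rotation"].T+c["xyz"]
E
python3 - <<'E'
from h import *
c=calibration("top");d=np.load("pics/top0.npy");p=cv2.imread("pics/top0.png")
np.set_printoptions(precision=4,suppress=True)
for n,(u,v) in dict(blue=(363,283),grey=(337,288),sel=(293,299),lip=(302,212),lidmid=(305,205),lidL=(236,230),lidR=(362,205),lidbl=(233,180),lidbr=(345,155),timer=(402,260)).items(): print(n,dep(c,d,u,v,1))
P=cloud(c,d)
m=np.zeros((480,640),bool);m[255:325,260:375]=1
# panel fit: dark pixels
g=p.max(2)
q=P[m&(g<75)&(P[...,2]>.05)&(P[...,2]<.105)]
A=np.c_[q[:,:2],np.ones(len(q))]
for _ in range(5):
    k=np.linalg.lstsq(A,q[:,2],rcond=None)[0];e=abs(A@k-q[:,2]);A,q=A[e<.004],q[e<.004]
print("panel",k,len(q),"slope",np.degrees(np.arctan(np.hypot(k[0],k[1]))),"yaw",np.degrees(np.arctan2(k[1],k[0])))
b=m&(p[...,0]>120)&(p[...,2].astype(int)<80);b[:270]=0;print("blue centroid",np.argwhere(b).mean(0)[::-1],b.sum(),P[b].mean(0))
cv2.imwrite("pics/crop0.png",cv2.resize(p[235:335,225:385],None,fx=5,fy=5,interpolation=cv2.INTER_CUBIC))
E
```

```text
blue [ 0.5375 -0.0673  0.0885]
grey [ 0.5276 -0.0202  0.0906]
sel [0.5065 0.0581 0.1048]
lip [0.6376 0.044  0.2419]
lidmid [0.6496 0.0396 0.2365]
lidL [0.6423 0.1777 0.0014]
lidR [ 0.6548 -0.0503  0.2195]
lidbl [0.7098 0.1662 0.1422]
lidbr [ 0.8019 -0.039   0.0015]
timer [ 0.5869 -0.1518  0.0176]
panel [ 0.3272  0.0907 -0.0934] 3690 slope 18.753960873914988 yaw 15.489871296776277
blue centroid [362.8824 282.1176] 102 [ 0.5382 -0.0649  0.1077]
```

View pics/crop0.png

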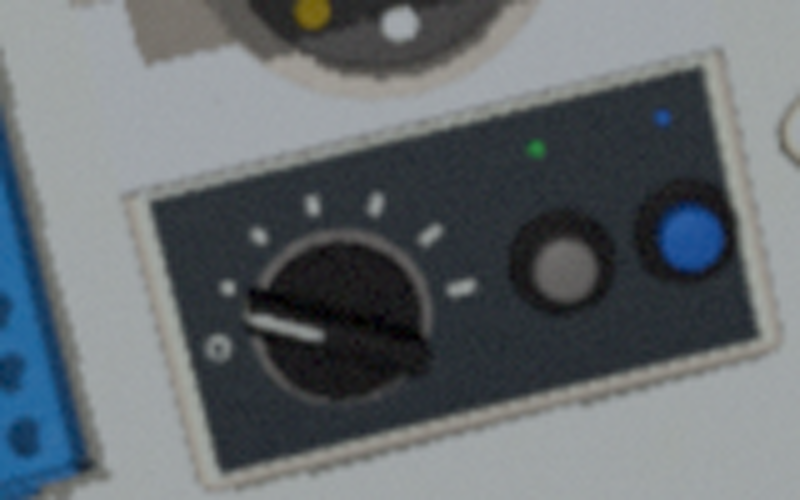

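The crop shows the pointer at step one. The start yaw (≈15°) already matches the centrifuge's yaw (≈14.5°). I'll close the fingers, go above the panel and look from close by.

Emit:
send_rows --pt "255 0.0135 -0.0125 -0.006 0" --pt "255 0.0135 -0.0125 -0.006 0" --pt "255 0.0135 -0.0125 -0.006 0" --pt "255 0.0135 -0.0125 -0.006 0" --pt "255 0.0135 -0.0125 -0.006 0" --pt "255 0.0135 -0.0125 -0.006 0" --pt "255 0.0135 -0.0125 -0.006 0" --pt "255 0.0135 -0.0125 -0.006 0" --pt "255 0.0135 -0.0125 -0.006 0" --pt "255 0.0135 -0.0125 -0.006 0" --pt "255 0.0135 -0.0125 -0.006 0" --pt "255 0.0135 -0.0125 -0.006 0" --pt "255 0.0135 -0.0125 -0.006 0" --pt "255 0.0135 -0.0125 -0.006 0" --pt "255 0.0135 -0.0125 -0.006 0" --pt "255 0.0135 -0.0125 -0.006 0" --pt "255 0.0135 -0.0125 -0.006 0" --pt "255 0.0135 -0.0125 -0.006 0" --pt "255 0.0135 -0.0125 -0.006 0" --pt "255 0.0135 -0.0125 -0.006 0"

```text
time_s: 1.77
position: [0.3578, -0.291, 0.3573]
tcp_rot: [[0.966, 0.257, 0.0], [0.257, -0.966, -0.0], [0.0, 0.001, -1.0]]
force: [0.2, 0.3, -0.0]
opening: 0.005
grasp_force: 0.0
```

Emit:
send_rows --pt "255 0.0135 -0.0125 0 0" --pt "255 0.0135 -0.0125 0 0" --pt "255 0.0135 -0.0125 0 0" --pt "255 0.0135 -0.0125 0 0" --pt "255 0.0135 -0.0125 0 0" --pt "255 0.0135 -0.0125 0 0" --pt "255 0.0135 -0.0125 0 0" --pt "255 0.0135 -0.0125 0 0" --pt "255 0.0135 -0.0125 0 0" --pt "255 0.0135 -0.0125 0 0" --pt "255 0.0135 -0.0125 0 0" --pt "255 0.0135 -0.0125 0 0" --pt "255 0.0135 -0.0125 0 0" --pt "255 0.0135 -0.0125 0 0" --pt "255 0.0135 -0.0125 0 0" --pt "255 0.0135 -0.0125 0 0" --pt "255 0.0135 -0.0125 0 0" --pt "255 0.0135 -0.0125 0 0" --pt "255 0.0135 -0.0125 0 0" --pt "255 0.0135 -0.0125 0 0"

```text
time_s: 3.43
position: [0.5537, 0.0199, 0.3571]
tcp_rot: [[0.966, 0.258, 0.0], [0.258, -0.966, -0.0], [0.0, 0.0, -1.0]]
force: [0.2, -0.3, 0.7]
opening: 0.005
grasp_force: 0.0
```

Run:
```python
from h import *
np.set_printoptions(precision=4,suppress=True)
s=read_state();c=calibration("wrist");p,d=capture("wrist");print(s["time_s"],s["joint_positions"],s["position"],s["force"]);print(c)
print("cam in tool",s["tcp_rot"].T@(c["xyz"]-s["position"]))
cv2.imwrite("pics/w1.png",p);np.save("pics/w1.npy",d);np.save("pics/w1c.npy",c,allow_pickle=True)
```

```text
3.4333 [-9.4992 17.767  83.0574 -0.0028 79.1537 65.575 ] [0.5537 0.0199 0.3571] [ 0.1564 -0.277   0.7446]
{'fx': 335.42656039178837, 'fy': 335.42656039178837, 'cx': 319.136507227036, 'cy': 237.50888360348304, 'xyz': array([0.6318, 0.0405, 0.506 ]), 'rotation': array([[ 0.2587, -0.9229, -0.2851],
       [-0.966 , -0.2469, -0.0771],
       [ 0.0008,  0.2953, -0.9554]])}
cam in tool [ 0.0809  0.0002 -0.1489]
```

View pics/w1.png

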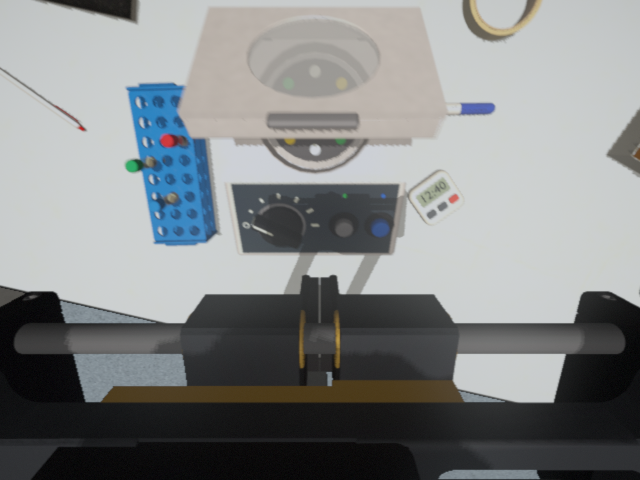

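The wrist view shows the selector (276,226), grey key (344,227), blue key (380,228), lid lip (312,121) and fingertips (319,280). The centrifuge's front edge is level in the picture, so the yaws agree.

Run:
```python
from h import *
np.set_printoptions(precision=4,suppress=True)
c=np.load("pics/w1c.npy",allow_pickle=True).item();d=np.load("pics/w1.npy");p=cv2.imread("pics/w1.png")
P=cloud(c,d)
for n,(u,v) in dict(blue=(380,228),grey=(344,227),sel=(276,228),lipL=(272,121),lipR=(350,121),lid=(312,108),hl=(215,12),hr=(420,12),pbl=(233,184),pbr=(401,183),fbl=(238,253),fbr=(393,253)).items(): print(n,dep(c,d,u,v,1))
T=np.array([[.966,.258,0],[.258,-.966,0],[0,0,-1]]);pos=np.array([.5537,.0199,.3571])
q=(P-pos)@T
m=np.zeros(d.shape,bool);m[270:330,280:360]=1;m&=(abs(q[...,1])<.06)&(q[...,2]>-.03)&(q[...,2]<.03)
for a,b in((-.03,-.02),(-.02,-.01),(-.01,0),(0,.01),(.01,.02)):
    k=q[m&(q[...,2]>a)&(q[...,2]<b)]
    if len(k): print(a,b,len(k),k.min(0),k.max(0))
# key colour centroids intersected with z=.089
def ray(u,v,z):
    r=c["rotation"]@np.array([(u-c["cx"])/c["fx"],(v-c["cy"])/c["fy"],1]);return c["xyz"]+r*(z-c["xyz"][2])/r[2]
b=np.zeros(d.shape,bool);b[212:245,362:400]=1;pi=p.astype(int);b&=(pi[...,0]-pi[...,2]>50)
v,u=np.argwhere(b).mean(0);print("blue",u,v,b.sum(),ray(u,v,.089))
cv2.imwrite("pics/w1c.png",cv2.resize(p[170:300,225:415],None,fx=4,fy=4,interpolation=cv2.INTER_CUBIC))
```

```text
blue [ 0.5406 -0.0651  0.0914]
grey [ 0.5299 -0.0201  0.0913]
sel [0.5089 0.0633 0.1004]
lipL [0.6316 0.0764 0.2431]
lipR [0.6466 0.0205 0.2421]
lid [0.6487 0.0505 0.2323]
hl [0.7134 0.1648 0.1371]
hr [ 0.7643 -0.0241  0.1362]
pbl [0.5485 0.1264 0.0968]
pbr [ 0.6025 -0.0706  0.0974]
fbl [0.4226 0.1183 0.0011]
fbr [ 0.5035 -0.1023  0.0596]
-0.03 -0.02 349 [ 0.0079 -0.0065 -0.03  ] [ 0.011   0.0076 -0.02  ]
-0.02 -0.01 394 [-0.0037 -0.007  -0.02  ] [ 0.011   0.0081 -0.01  ]
-0.01 0 379 [-0.0038 -0.0086 -0.01  ] [ 0.0111  0.0097 -0.    ]
0 0.01 310 [ 0.0082 -0.0085  0.    ] [0.0111 0.0097 0.01  ]
0.01 0.02 96 [ 0.0083 -0.0085  0.01  ] [0.0109 0.0097 0.0145]
blue 379.9635416666667 228.89583333333334 192 [ 0.5389 -0.066   0.089 ]
```

View pics/w1c.png

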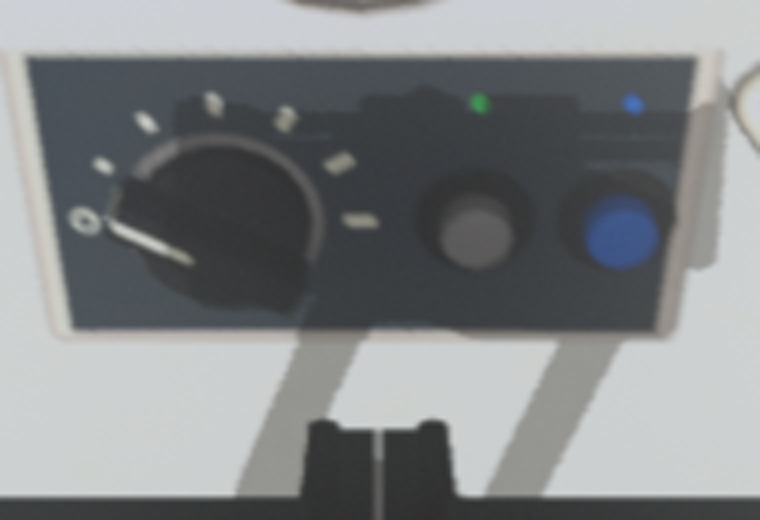

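The selector is at step one, and closed the fingertips measure about 19 x 19 mm. The lid is open about 0.78 rad. I'll go above the lid front and follow its arc down.

Emit:
send_rows --pt "255 0.01 0 0 0" --pt "255 0.01 0 0 0" --pt "255 0.01 0 0 0" --pt "255 0.01 0 0 0" --pt "255 0.01 0 0 0" --pt "255 0.01 0 0 0" --pt "255 0.01 0 0.01 0" --pt "255 0.01 0 0.01 0" --pt "255 0.01 0 0.01 0" --pt "255 0.01 0 0.01 0" --pt "255 0 0 0.01 0" --pt "255 0 0 0.01 0" --pt "255 0 0 0.01 0" --pt "255 0 0 0.01 0" --pt "255 0 0 0.01 0" --pt "255 0 0 0.008 0" --pt "255 0 0 0.006 0" --pt "255 0 0 0.005 0" --pt "255 0 0 0 0" --pt "255 0 0 0 0"

```text
time_s: 5.15
position: [0.6506, 0.0436, 0.2475]
tcp_rot: [[0.966, 0.257, -0.0], [0.257, -0.966, 0.0], [-0.0, -0.0, -1.0]]
force: [-0.1, -0.7, 0.2]
opening: 0.002
grasp_force: 0.0
```

Emit:
send_rows --pt "255 -0.002 0 0.002 0" --pt "255 -0.002 0 0.002 0" --pt "255 -0.002 0 0.002 0" --pt "255 -0.002 0 0.002 0" --pt "255 -0.002 0 0.002 0" --pt "255 -0.002 0 0.002 0" --pt "255 -0.002 0 0.002 0" --pt "255 -0.002 0 0.002 0" --pt "255 -0.002 0 0.002 0" --pt "255 -0.002 0 0.002 0" --pt "255 -0.0018 0 0.0022 0" --pt "255 -0.0018 0 0.0022 0" --pt "255 -0.0018 0 0.0022 0" --pt "255 -0.0018 0 0.0022 0" --pt "255 -0.0018 0 0.0022 0" --pt "255 -0.0018 0 0.0022 0" --pt "255 -0.0018 0 0.0022 0" --pt "255 -0.0018 0 0.0022 0" --pt "255 -0.0018 0 0.0022 0" --pt "255 -0.0018 0 0.0022 0"

```text
time_s: 6.82
position: [0.6142, 0.0339, 0.2053]
tcp_rot: [[0.966, 0.257, 0.001], [0.257, -0.966, 0.0], [0.001, 0.0, -1.0]]
force: [1.3, 0.4, 1.2]
opening: 0.005
grasp_force: 0.5
```

Emit:
send_rows --pt "255 -0.0013 0 0.0026 0" --pt "255 -0.0013 0 0.0026 0" --pt "255 -0.0013 0 0.0026 0" --pt "255 -0.0013 0 0.0026 0" --pt "255 -0.0013 0 0.0026 0" --pt "255 -0.0013 0 0.0026 0" --pt "255 -0.0013 0 0.0026 0" --pt "255 -0.0013 0 0.0026 0" --pt "255 -0.0013 0 0.0026 0" --pt "255 -0.0013 0 0.0026 0" --pt "255 -0.0008 0 0.0028 0" --pt "255 -0.0008 0 0.0028 0" --pt "255 -0.0008 0 0.0028 0" --pt "255 -0.0008 0 0.0028 0" --pt "255 -0.0008 0 0.0028 0" --pt "255 -0.0008 0 0.0028 0" --pt "255 -0.0008 0 0.0028 0" --pt "255 -0.0008 0 0.0028 0" --pt "255 0 0 0.0025 0" --pt "255 0 0 0.0015 0"

```text
time_s: 8.48
position: [0.595, 0.0289, 0.1527]
tcp_rot: [[0.966, 0.257, -0.001], [0.257, -0.966, 0.0], [-0.001, -0.0, -1.0]]
force: [-0.3, -0.3, 1.2]
opening: 0.006
grasp_force: 0.5
```

Emit:
send_rows --pt "255 0 0 0.001 0" --pt "255 0 0 0.001 0" --pt "255 0 0 0.001 0" --pt "255 0 0 0 0" --pt "255 0 0 0 0"

```text
time_s: 8.9
position: [0.5953, 0.0289, 0.1504]
tcp_rot: [[0.966, 0.257, 0.0], [0.257, -0.966, -0.0], [0.0, 0.0, -1.0]]
force: [-0.6, -0.1, 2.4]
opening: 0.006
grasp_force: 1.3
```

Emit:
send_rows --pt "255 0 0 0.001 0" --pt "255 0 0 0.001 0" --pt "255 0 0 0.001 0" --pt "255 0 0 0 0" --pt "255 0 0 0 0" --pt "255 0 0 0 0" --pt "255 0 0 0 0" --pt "255 0 0 0 0"

```text
time_s: 9.57
position: [0.5954, 0.0289, 0.1502]
tcp_rot: [[0.966, 0.257, 0.002], [0.257, -0.966, -0.0], [0.001, 0.001, -1.0]]
force: [-5.3, 0.4, 16.8]
opening: 0.006
grasp_force: 8.8
```

The lid is shut: hard stop reached at tip z 0.136, as predicted. Next I'll work out the selector path.

```bash
cat > sel.py <<'E'
from h import *
np.set_printoptions(precision=4,suppress=True)
Y=np.radians(15);O=np.array([.603,.038]);A=np.radians(19.2)
def tcp(th,gap,r=26,h=-9):
    t=np.radians(th);p=r*np.array([np.sin(t),np.cos(t)])-(16+gap)*np.array([np.cos(t),-np.sin(t)])
    own=np.array([-93.9,46,104])+p[0]*np.array([np.cos(A),0,np.sin(A)])+p[1]*np.array([0,1,0])+h*np.array([-np.sin(A),0,np.cos(A)])
    own=own/1000
    return np.r_[O+np.array([[np.cos(Y),-np.sin(Y)],[np.sin(Y),np.cos(Y)]])@own[:2],own[2]+.014]
def rel(d,yaw): # world shift -> tool
    y=np.radians(yaw);return np.array([d[0]*np.cos(y)+d[1]*np.sin(y),d[0]*np.sin(y)-d[1]*np.cos(y),-d[2]])
E
python3 - <<'E'
from sel import *
s=read_state();pos=s["position"];pre=tcp(30,12)
print("pre",pre,"shift yaw15",rel(pre-pos,15))
prev=pre
for th,g in [(30,1)]+[(x,0) for x in range(35,116,5)]:
    yaw=105-th; q=tcp(th,g); yp=75 if th==30 else 105-(th-5); 
    print(th,q,"from prev:",rel(q-prev,yp)); prev=q
E
```

```text
pre [0.4835 0.0914 0.1058] shift yaw15 [-0.0919 -0.0893  0.0444]
30 [0.4937 0.0884 0.1089] from prev: [-0.0003  0.0105 -0.0031]
35 [0.497  0.0888 0.1101] from prev: [ 0.0012  0.0032 -0.0012]
40 [0.4995 0.0892 0.111 ] from prev: [ 0.0012  0.0022 -0.0009]
45 [0.502  0.0893 0.1118] from prev: [ 0.0012  0.0022 -0.0009]
50 [0.5045 0.0892 0.1127] from prev: [ 0.0012  0.0022 -0.0008]
55 [0.5071 0.0889 0.1135] from prev: [ 0.0012  0.0022 -0.0008]
60 [0.5095 0.0884 0.1143] from prev: [ 0.0012  0.0023 -0.0008]
65 [0.512  0.0876 0.115 ] from prev: [ 0.0012  0.0023 -0.0008]
70 [0.5144 0.0866 0.1157] from prev: [ 0.0012  0.0023 -0.0007]
75 [0.5166 0.0855 0.1164] from prev: [ 0.0012  0.0023 -0.0007]
80 [0.5188 0.0841 0.117 ] from prev: [ 0.0012  0.0023 -0.0006]
85 [0.5209 0.0825 0.1176] from prev: [ 0.0012  0.0023 -0.0006]
90 [0.5228 0.0807 0.1181] from prev: [ 0.0012  0.0023 -0.0005]
95 [0.5246 0.0788 0.1185] from prev: [ 0.0012  0.0023 -0.0004]
100 [0.5262 0.0767 0.1188] from prev: [ 0.0012  0.0023 -0.0004]
105 [0.5277 0.0745 0.1191] from prev: [ 0.0012  0.0023 -0.0003]
110 [0.5289 0.0721 0.1193] from prev: [ 0.0013  0.0023 -0.0002]
115 [0.53   0.0697 0.1195] from prev: [ 0.0013  0.0023 -0.0001]
```

Emit:
send_rows --pt "255 0 0 -0.01 0" --pt "255 0 0 -0.015 0" --pt "255 0 0 -0.015 0" --pt "255 -0.011 -0.011 0 0" --pt "255 -0.011 -0.011 0 0" --pt "255 -0.011 -0.011 0 0" --pt "255 -0.011 -0.011 0 0" --pt "255 -0.012 -0.011 0 0" --pt "255 -0.012 -0.011 0 0" --pt "255 -0.012 -0.012 0 0" --pt "255 -0.012 -0.012 0 0" --pt "255 0 0 0 -0.117" --pt "255 0 0 0 -0.117" --pt "255 0 0 0 -0.117" --pt "255 0 0 0 -0.117" --pt "255 0 0 0 -0.117" --pt "255 0 0 0 -0.117" --pt "255 0 0 0 -0.117" --pt "255 0 0 0 -0.117" --pt "255 0 0 0 -0.11"

```text
time_s: 11.23
position: [0.4837, 0.0923, 0.1872]
tcp_rot: [[0.256, 0.967, 0.001], [0.967, -0.256, 0.0], [0.0, 0.001, -1.0]]
force: [0.3, 0.2, 0.2]
opening: 0.005
grasp_force: 0.0
```

Emit:
send_rows --pt "255 0 0 0.01 0" --pt "255 0 0 0.015 0" --pt "255 0 0 0.015 0" --pt "255 0 0 0.01 0" --pt "255 0 0 0 0" --pt "255 0 0 0 0"

```text
time_s: 11.73
position: [0.4832, 0.0922, 0.1368]
tcp_rot: [[0.262, 0.965, -0.001], [0.965, -0.262, 0.0], [-0.0, -0.001, -1.0]]
force: [0.5, 0.1, -0.3]
opening: 0.008
grasp_force: 0.0
```

Run:
```python
from sel import *
s=read_state();print(s["position"],s["tcp_rot"][:2,0],s["joint_positions"],tcp(30,12));yaw=np.degrees(np.arctan2(s["tcp_rot"][1,0],s["tcp_rot"][0,0]));print(yaw,rel(tcp(30,12)-s["position"],yaw))
p,d=capture("scene");cv2.imwrite("pics/s2.png",cv2.resize(p[200:360,220:460],None,fx=3,fy=3,interpolation=cv2.INTER_CUBIC))
```

```text
[0.4832 0.0922 0.1368] [0.262  0.9651] [ -2.2359  29.1492 106.372    0.0074  44.5128  12.947 ] [0.4835 0.0914 0.1058]
74.81187560204177 [-0.0007  0.0005  0.031 ]
```

View pics/s2.png

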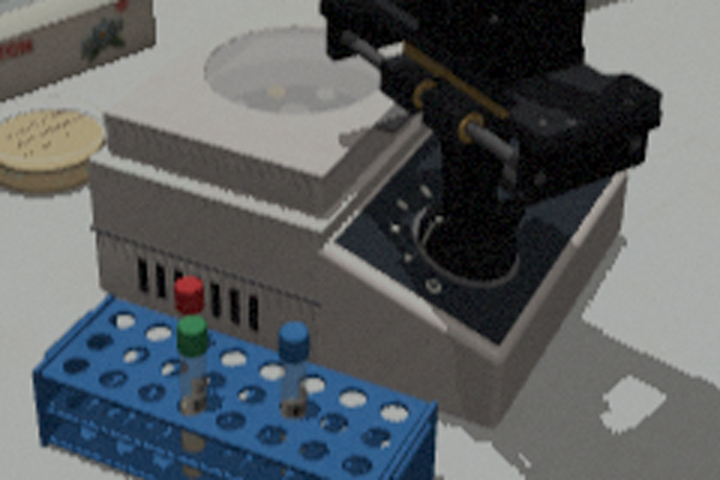

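The lid is shut, and the fingertips stand in front of the pointer, clear of the rack. I'll lower slowly.

Emit:
send_rows --pt "255 0 0 0.006 0" --pt "255 0 0 0.006 0" --pt "255 0 0 0.006 0" --pt "255 0 0 0.005 0" --pt "255 0 0 0.004 0" --pt "255 0 0 0.004 0" --pt "255 0 0 0 0" --pt "255 0 0 0 0"

```text
time_s: 12.45
position: [0.483, 0.0922, 0.1058]
tcp_rot: [[0.262, 0.965, -0.001], [0.965, -0.262, 0.0], [-0.0, -0.001, -1.0]]
force: [-0.2, 0.0, -0.1]
opening: 0.005
grasp_force: 0.0
```

Emit:
send_rows --pt "255 0 0.002 -0.0006 0" --pt "255 0 0.002 -0.0006 0" --pt "255 0 0.002 -0.0006 0" --pt "255 0 0.002 -0.0006 0" --pt "255 0 0.0025 -0.0007 0" --pt "255 0 0 0 0" --pt "255 0 0 0 0"

```text
time_s: 13.03
position: [0.4925, 0.0898, 0.1091]
tcp_rot: [[0.262, 0.965, -0.002], [0.965, -0.262, 0.001], [0.0, -0.002, -1.0]]
force: [-2.0, 2.0, 0.2]
opening: 0.005
grasp_force: 1.1
```

Contact is where expected. I'll follow the arc.

Emit:
send_rows --pt "255 0.0006 0.0013 -0.0005 0.0436" --pt "255 0.0006 0.0013 -0.0005 0.0436" --pt "255 0.0006 0.0012 -0.0005 0.0436" --pt "255 0.0006 0.0012 -0.0005 0.0436" --pt "255 0.0006 0.0012 -0.0004 0.0436" --pt "255 0.0006 0.0012 -0.0004 0.0436" --pt "255 0.0006 0.0012 -0.0004 0.0436" --pt "255 0.0006 0.0012 -0.0004 0.0436"

```text
time_s: 13.7
position: [0.5049, 0.0896, 0.113]
tcp_rot: [[0.577, 0.816, 0.002], [0.816, -0.577, -0.001], [0.0, 0.002, -1.0]]
force: [0.1, -0.7, -0.1]
opening: 0.007
grasp_force: 0.0
```

Emit:
send_rows --pt "255 0.0006 0.0012 -0.0004 0.0436" --pt "255 0.0006 0.0012 -0.0004 0.0436" --pt "255 0.0006 0.0012 -0.0004 0.0436" --pt "255 0.0006 0.0012 -0.0004 0.0436" --pt "255 0.0006 0.0012 -0.0004 0.0436" --pt "255 0.0006 0.0012 -0.0004 0.0436" --pt "255 0.0006 0.0012 -0.0004 0.0436" --pt "255 0.0006 0.0012 -0.0004 0.0436"

```text
time_s: 14.37
position: [0.5135, 0.087, 0.1157]
tcp_rot: [[0.822, 0.57, -0.002], [0.57, -0.822, 0.0], [-0.001, -0.001, -1.0]]
force: [-0.4, 1.3, -1.6]
opening: 0.009
grasp_force: 1.1
```

Run:
```python
from sel import *
s=read_state();yaw=np.degrees(np.arctan2(s["tcp_rot"][1,0],s["tcp_rot"][0,0]));print(s["position"],yaw,105-yaw,tcp(105-yaw,0),rel(tcp(105-yaw,0)-s["position"],yaw),s["force"])
```

```text
[0.5135 0.087  0.1157] 34.72140222901581 70.27859777098419 [0.5145 0.0866 0.1158] [ 0.0006  0.0009 -0.0001] [-0.36    1.2787 -1.6369]
```

Tracking well at 70°, so on to about 110°.

Emit:
send_rows --pt "255 0.0006 0.0013 -0.0003 0.0436" --pt "255 0.0006 0.0013 -0.0003 0.0436" --pt "255 0.0006 0.0013 -0.0003 0.0436" --pt "255 0.0006 0.0013 -0.0003 0.0436" --pt "255 0.0006 0.0012 -0.0003 0.0436" --pt "255 0.0006 0.0012 -0.0003 0.0436" --pt "255 0.0006 0.0012 -0.0003 0.0436" --pt "255 0.0006 0.0012 -0.0003 0.0436"

```text
time_s: 15.03
position: [0.5237, 0.0796, 0.1186]
tcp_rot: [[0.967, 0.255, 0.001], [0.255, -0.967, -0.0], [0.001, 0.001, -1.0]]
force: [-0.2, 0.5, -0.5]
opening: 0.006
grasp_force: 0.2
```

Emit:
send_rows --pt "255 0.0006 0.0012 -0.0002 0.0436" --pt "255 0.0006 0.0012 -0.0002 0.0436" --pt "255 0.0006 0.0012 -0.0002 0.0436" --pt "255 0.0006 0.0012 -0.0002 0.0436" --pt "255 0.0006 0.0012 -0.0002 0.0436" --pt "255 0.0006 0.0012 -0.0001 0.0436" --pt "255 0.0006 0.0012 -0.0001 0.0436" --pt "255 0.0006 0.0012 -0.0001 0.0436" --pt "255 0 0 0 0" --pt "255 0 0 0 0"

```text
time_s: 15.87
position: [0.5292, 0.0707, 0.1198]
tcp_rot: [[0.996, -0.088, 0.001], [-0.088, -0.996, -0.0], [0.001, 0.0, -1.0]]
force: [-0.2, 0.4, 0.6]
opening: 0.006
grasp_force: 0.0
```

Run:
```python
from sel import *
s=read_state();yaw=np.degrees(np.arctan2(s["tcp_rot"][1,0],s["tcp_rot"][0,0]));print(s["position"],yaw,105-yaw,rel(tcp(105-yaw,0)-s["position"],yaw),s["force"],s["time_s"])
p,d=capture("scene");cv2.imwrite("pics/s3.png",cv2.resize(p[220:320,320:440],None,fx=5,fy=5,interpolation=cv2.INTER_CUBIC))
```

```text
[0.5292 0.0707 0.1198] -5.0554990056742515 110.05549900567425 [-0.0004 -0.0014  0.0005] [-0.1584  0.3691  0.5738] 15.8667
```

View pics/s3.png

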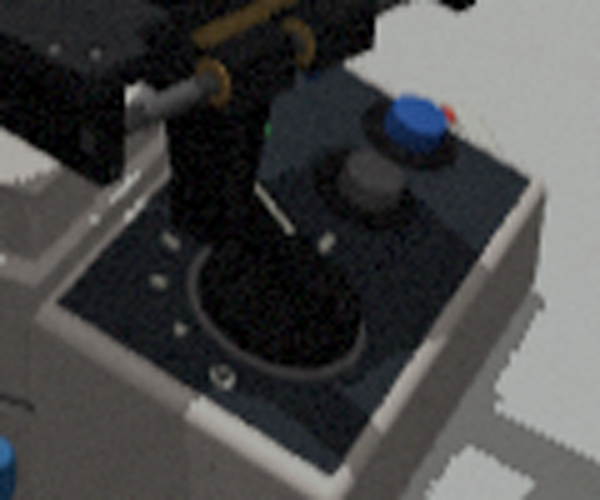

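Contact force fell to about zero, so the knob snapped ahead of the finger. I'll back off, lift, go over the blue key and verify.

Emit:
send_rows --pt "255 0 -0.003 0 0" --pt "255 0 -0.003 0 0" --pt "255 0 0 -0.01 0" --pt "255 0 0 -0.015 0" --pt "255 0 0 -0.015 0" --pt "255 0 0 -0.015 0" --pt "255 0 0 -0.015 0" --pt "255 0.002 0.0179 0 0" --pt "255 0.002 0.0179 0 0" --pt "255 0.002 0.0179 0 0" --pt "255 0.002 0.0179 0 0" --pt "255 0.002 0.0179 0 0" --pt "255 0.002 0.0179 0 0" --pt "255 0.002 0.0179 0 0" --pt "255 0.002 0.0179 0 0" --pt "255 0 0 0 -0.117" --pt "255 0 0 0 -0.117" --pt "255 0 0 0 -0.117" --pt "255 0 0 0 0" --pt "255 0 0 0 0"

```text
time_s: 17.58
position: [0.5326, -0.0671, 0.1903]
tcp_rot: [[0.967, 0.256, 0.001], [0.256, -0.967, -0.0], [0.001, 0.0, -1.0]]
force: [0.4, -0.3, 0.3]
opening: 0.003
grasp_force: 0.0
```

Run:
```python
from sel import *
s=read_state();yaw=np.degrees(np.arctan2(s["tcp_rot"][1,0],s["tcp_rot"][0,0]));print(s["position"],yaw,s["force"])
c=calibration("wrist");p,d=capture("wrist");
def ray(u,v,z):
    r=c["rotation"]@np.array([(u-c["cx"])/c["fx"],(v-c["cy"])/c["fy"],1]);return c["xyz"]+r*(z-c["xyz"][2])/r[2]
pi=p.astype(int);b=pi[...,0]-pi[...,2]>50;P=cloud(c,d);b&=(np.hypot(P[...,0]-.539,P[...,1]+.066)<.03)&(P[...,2]>.06)
if b.any(): v,u=np.argwhere(b).mean(0);print(u,v,b.sum(),ray(u,v,.089),P[b].mean(0))
t=capture("top")[0]
a=cv2.resize(p,(480,360));e=cv2.resize(t[240:340,240:400],(576,360),interpolation=cv2.INTER_CUBIC)
cv2.imwrite("pics/w4.png",cv2.resize(np.hstack([a,e]),(800,273)))
```

```text
[ 0.5326 -0.0671  0.1903] 14.837392014448117 [ 0.4331 -0.2775  0.315 ]
320.5508982035928 233.5748502994012 668 [ 0.5394 -0.0669  0.089 ] [ 0.5395 -0.0669  0.0895]
```

View pics/w4.png

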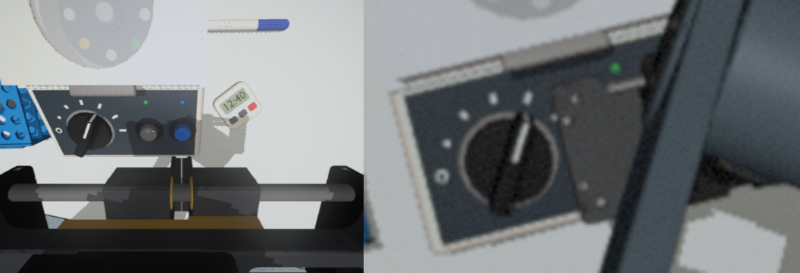

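The pointer stands at the fourth bar and the lid is shut. The fingertips are just downhill of the blue key's centre (0.539, -0.067). I'll lower and press.

Emit:
send_rows --pt "255 0 0 0.01 0" --pt "255 0 0 0.015 0" --pt "255 0 0 0.015 0" --pt "255 0 0 0.015 0" --pt "255 0 0 0.01 0" --pt "255 0 0 0.01 0" --pt "255 0 0 0.005 0" --pt "255 0 0 0 0" --pt "255 0 0 0 0"

```text
time_s: 18.43
position: [0.5326, -0.0672, 0.1097]
tcp_rot: [[0.966, 0.258, -0.0], [0.258, -0.966, -0.0], [-0.0, 0.0, -1.0]]
force: [-0.6, 0.5, 0.7]
opening: 0.002
grasp_force: 0.0
```

Emit:
send_rows --pt "255 0 0 0.002 0" --pt "255 0 0 0.002 0" --pt "255 0 0 0.002 0" --pt "255 0 0 0.002 0" --pt "255 0 0 0.001 0" --pt "255 0 0 0 0" --pt "255 0 0 0 0"

```text
time_s: 19.02
position: [0.5335, -0.0674, 0.1013]
tcp_rot: [[0.966, 0.259, 0.002], [0.259, -0.966, -0.001], [0.002, 0.001, -1.0]]
force: [0.9, 0.5, 4.5]
opening: 0.005
grasp_force: 1.7
```

Emit:
send_rows --pt "255 0 0 0.001 0" --pt "255 0 0 0.001 0" --pt "255 0 0 0.001 0" --pt "255 0 0 0.001 0" --pt "255 0 0 0 0" --pt "255 0 0 0 0"

```text
time_s: 19.52
position: [0.5335, -0.0674, 0.0984]
tcp_rot: [[0.966, 0.259, 0.003], [0.259, -0.966, -0.001], [0.002, 0.001, -1.0]]
force: [1.0, 1.0, 13.7]
opening: 0.002
grasp_force: 6.5
```

Emit:
send_rows --pt "255 0 0 0.001 0" --pt "255 0 0 0.001 0" --pt "255 0 0 0 0" --pt "255 0 0 0 0" --pt "255 0 0 0 0"

```text
time_s: 19.93
position: [0.5336, -0.0674, 0.0979]
tcp_rot: [[0.966, 0.259, 0.004], [0.259, -0.966, -0.001], [0.003, 0.002, -1.0]]
force: [-3.1, 1.2, 25.1]
opening: 0.007
grasp_force: 12.1
```

The key is on its hard stop, with tip z 0.084 as calculated. Handing in.

```bash
python3 -c "
from rig import *
s=read_state();print(s['position'],s['force']);print(hand_in())"
```

```text
[ 0.53357981 -0.06738441  0.09792241] [-3.06407364  1.15924783 25.08344671]
the job is handed in; nothing more can be done
None
```

I shut the lid, turned the selector to step four, and handed the job in at about 20 s with the blue key held on its hard stop (about 25 N); the hand-in gave no verdict.

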